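Ready the vacuum fixture for the loaded visor nest

TASK

Get the vacuum fixture ready before the pump is switched on: one of its two nests, left or right, has a smoked visor lying on it that is not yet home. Slide that visor gently back along its nest, away from the robot, until its straight edge is up against the upright stop plate, still lying flat on the nest; fully open the ball valve of the nest that carries the visor (red lever in line with its pipe, pointing down towards the robot) and fully shut the valve of the empty nest (lever square across its pipe), so that no air is drawn in there, and leave everything else on the bench where it is.

Things in the scene. Friction and masses are not known exactly. Their poses are not given: they have to be found in the camera images.
- visor: smoked visor, an arch 185 mm wide (y), 95 mm long (x) at the crown, 62 mm at its ends, 3 mm thick, 0.06 to 0.13 kg, lying loose, convex side up, on a nest, 10 to 32 mm short of the stop plate. Origin: in the plane of its straight far edge, midway across, level with the arch's ends; x points to the straight edge, away from the robot, z up. Seated, its origin is 21 mm above the nest's
- visor_near (a point): middle of the visor's near (curved) edge at the crown, mid-thickness: 95 mm before and 44 mm above the visor's origin. Even with the visor home this edge overhangs the nest's front face by at least 9 mm, so fingertips in front of it can push it
- nest_a: one of two identical white saddle nests (either of nest_a, nest_b may be the left one), fixed on the plate about 140 mm left and right of the station's middle. An arch with its axis along x, 72 mm long (x -40 to +32 mm), 190 mm wide, crown 63 mm up. Origin: middle of its underside; axes as the station's
- nest_b: one of two identical white saddle nests (either of nest_a, nest_b may be the left one), fixed on the plate about 140 mm left and right of the station's middle. An arch with its axis along x, 72 mm long (x -40 to +32 mm), 190 mm wide, crown 63 mm up. Origin: middle of its underside; axes as the station's
- stop_a: upright steel stop plate behind nest_a, 110 mm wide, 70 mm high, 8 mm thick, on a bolted foot, fixed. Origin: bottom middle of its front face, which the visor's straight edge must meet; x points away from the robot, through the plate
- stop_b: upright steel stop plate behind nest_b, 110 mm wide, 70 mm high, 8 mm thick, on a bolted foot, fixed. Origin: bottom middle of its front face, which the visor's straight edge must meet; x points away from the robot, through the plate
- station: the fixture's aluminium plate, 310 x 540 x 15 mm, fixed on the bench, with both valves. x away from the robot, y left, z up; origin on the bench, 110 mm behind the plate's front edge, midway across. The valves sit in pipes that slope 25 degrees down towards the robot: their stems lean 25 degrees from vertical towards the robot (station direction -0.423, 0, 0.906); levers swing square to them
- header_mid (a point): middle of the axis of the grey header tube, 76 mm thick, 540 mm long, along the station's y, on posts at y +-250 mm; station frame x 154, z 320 mm: above and just behind the levers, so that a vertical gripper does not fit there but one leaning along the stems does
- valve_left (a joint): left ball valve (feeds only the left nest, straight in front of it): lever angle in rad, hard stops at 0 and 1.571. 0 = shut, lever square across the pipe, pointing left (station +y); 1.571 = open, in line with the pipe, pointing down the slope towards the robot. Opens anticlockwise seen from outside along the stem; stays where left; takes about 0.35 N m to turn
- valve_right (a joint): right ball valve (feeds only the right nest, straight in front of it): lever angle in rad, hard stops at 0 and 1.571. 0 = shut, lever square across the pipe, pointing left (station +y); 1.571 = open, in line with the pipe, pointing down the slope towards the robot. Opens anticlockwise seen from outside along the stem; stays where left; takes about 0.35 N m to turn
- lever_left_pivot (a point): where the left valve's stem axis crosses the mid-plane of its lever, in the station frame at x 100, y +140, z 170 mm; axes as for lever_left_grip. The pipe (21 mm thick, valve body 36 mm) runs 42 mm below the lever's plane
- lever_right_pivot (a point): where the right valve's stem axis crosses the mid-plane of its lever, in the station frame at x 100, y -140, z 170 mm; axes as for lever_right_grip. The pipe (21 mm thick, valve body 36 mm) runs 42 mm below the lever's plane
- lever_left_grip (a point): point on the lever's centre line 70 mm from the pivot, in the middle of its red sleeve (20 mm wide, 10 mm thick, from 35 to 115 mm from the pivot). Axes turn with the lever: y along the lever to its tip, z outward along the stem, x across the lever's width
- lever_right_grip (a point): point on the lever's centre line 70 mm from the pivot, in the middle of its red sleeve (20 mm wide, 10 mm thick, from 35 to 115 mm from the pivot). Axes turn with the lever: y along the lever to its tip, z outward along the stem, x across the lever's width
- tin: bystander: tin with an orange lid, 57 mm diameter, 55 mm high, on the plate between the valves; origin under its middle
- brush: bystander: brush 150 mm long lying on the plate between the nests, along x
- visor_stack: bystander: stack of three visors on the bench to the left
- thermos: bystander: black thermos flask, 72 mm diameter, 250 mm high, on the right; origin under its middle
- screwdriver: bystander: teal power screwdriver 215 mm long, lying on the right, near the robot
- spray: bystander: white spray bottle, about 205 mm high, far right
- case: bystander: red plastic case, 130 x 200 x 51 mm, far left

How it is judged:
By the outcome, as a careful person would: the job done as asked, in the order asked, and still so for the second after the job is handed in, with the robot touching nothing.
It also fails if it takes over 61 s, if anything falls off the work surface, if the arm or the gripper's body presses on something with over 40 N, if the wrist force passes 120 N, or if a joint passes its speed limit or range.

ROBOT

A 6-joint arm with a two-finger parallel gripper is mounted at the origin on the work surface. World frame = base frame: x ahead of the robot, y to its left, z up, the work surface at z = 0. Lengths are in m, angles in rad, forces in N, time in s.
With the tool pointing down it reaches from about 0.25 to 0.775 m from the base axis. Payload 4 kg.
Tool frame: the origin (TCP) lies midway between the tips of the shut fingers; the grasp point (between the pads) lies 19 mm behind it (grip_point_offset is the distance from the TCP to the grasp point, in m); z points along the fingers, y is the line along which they close (so a half turn about z gives the same grasp; the last joint's range is limited). The gripper opens to 94 mm and grips with 3 to 60 N. Pads are 16 mm wide; open, the fingers measure 119 mm over their backs; the gripper's body (75 mm by 177 mm) begins 78 mm behind the grasp point.
Start: joints at [-1.376, 0.087, 1.371, -0, 1.684, -0.103], TCP at [0.161, -0.526, 0.206] pointing down, gripper open.
Joint ranges: [-3.1, 3.1], [-0.76, 2.03], [0.27, 2.55], [-1.08, 4.22], [0.17, 2.65], [-2.57, 2.57]. Speed limits (rad/s): [2.79, 2.79, 3.14, 3.14, 3.14, 3.14].

INTERFACE

Orientations are given as [roll, pitch, yaw] about the fixed x, y, z axes, in that order (R = Rz(yaw) Ry(pitch) Rx(roll)).
In Python, from bench import * gives the robot as it stands.
- The arm moves only by the tool carry_out, never from a script. Its argument "commands" is a list of rows, each a list of 6 numbers: the shift along the tool's x, y, z in m, then the turn, a rotation vector about the tool's x, y, z in rad. In form: [[tx, ty, tz, rx, ry, rz], ...]. A call has exactly 5 rows; each row is the pose to reach, as a shift and turn from the pose commanded when the call began, along the tool's axes at that moment; what a row does not reach only later rows make up. A row lasts 1/10 s, in which the tool goes at most 50 mm and 8.59 degrees, less where a joint would pass 70% of its speed; a pose out of reach is approached as far as the arm can. A call with a gripper value outside its range is refused whole. "jaw" is the opening, from 0 (shut) to 1 (fully open), set as the call begins (left out, the last holds). The fingers move at their own pace and stop on an object; the grip force is fixed at half the most. Time passes only in rows, so rows that repeat a pose let the fingers close, or fill a call up. It gives the time, the measured TCP pose, the force, the opening and the grip force at its end, in the units of the state.
- get_obs(): the state, without advancing time (a new reading comes with each control period).
- snapshot(name): name is "scene" or "top" or "wrist"; returns a dict with "img" (480x640x3 uint8, red, green, blue), "range_z" (480x640 float32, m along the optical axis (not along the pixel's ray), 0 where there is no reading), "fx", "fy", "cx", "cy" (pixels), "distortion" ([k1, k2, p1, p2, k3] as OpenCV has them; the pictures are not rectified), "R" (3x3) and "t" (3): a world point X has camera coordinates R X + t. Camera axes: x right, y down, z forward; pixel columns grow to the right and rows downward; lengths in m; the calibration is good to about 2 mm. A picture is of the moment at which its call begins.
- close_job(): hands the job in; it is judged then, once.
The state is a dict: "time": time; "joint_positions": joint angles; "qvel": joint speeds; "joint_torque": joint torques, N m; "tool_pos": TCP position; "ee_rot": TCP orientation; "wrist_force": force on the tool from outside, world axes, zero at the start; "wrist_torque": the same for the moment, N m; "width": finger opening in m; "finger_force": force on a finger pad.
Only numpy, scipy, OpenCV 4.12 (cv2) and the standard library are available. Lean on these libraries where they do the work, as an engineer would, in place of code of your own. Each camera call takes 0.05 s, during which the arm holds its last target. There are 200 camera calls.

## Working session

There is one attempt and no reset: what is moved stays moved. The work goes in short steps, Python scripts to look and compute and a tool call to move; the robot and the scene stay as the last step left them, time stands still between calls to the robot, and variables do not carry over. Pictures are saved under pics/ and viewed, at most 10 in all, crops included, and the job is handed in when it is done.

Besides the shell and the picture viewer there is one more tool, called after "Call:" as name(argument=value, ...) on one line, values as JSON. carry_out: Moves the arm, as the interface text tells. Its arguments: {"type":"object","properties":{"commands":{"type":"array","items":{"type":"array","items":{"type":"number"}}},"jaw":{"type":"number"}},"required":["commands"]}

```bash
ls; mkdir -p pics
python3 - <<'E'
from bench import *
import cv2,numpy as np,pickle
o=get_obs();print({k:np.round(v,3) for k,v in o.items()})
for n in("scene","top"):
    s=snapshot(n);pickle.dump(s,open(n+'.pkl','wb'));cv2.imwrite(f'pics/{n}0.png',s['img'][:,:,::-1])
    print(n,s['fx'],s['cx'],s['cy'],s['distortion'],(-np.array(s['R']).T@s['t']).round(3),np.array(s['R']).round(3).tolist(),(s['range_z']>0).mean())
E
```

```text
pics
{'time': np.float64(0.0), 'joint_positions': array([-1.376,  0.088,  1.372,  0.   ,  1.684, -0.103]), 'qvel': array([0.003, 0.001, 0.   , 0.   , 0.001, 0.   ]), 'joint_torque': array([ 1.0000e-03, -3.4018e+01, -3.0243e+01,  7.2000e-02,  3.3000e-02,
       -0.0000e+00]), 'tool_pos': array([ 0.161, -0.525,  0.204]), 'ee_rot': array([-3.139, -0.   ,  0.298]), 'wrist_force': array([-0.478, -0.11 , -0.664]), 'wrist_torque': array([-0.022,  0.002, -0.047]), 'finger_force': np.float64(0.0), 'width': np.float64(0.094)}
scene 507.7700123012014 314.5668343093556 240.04476162353092 [-0.01789911  0.          0.          0.          0.        ] [0.625 0.332 1.322] [[-0.963, 0.27, 0.001], [0.257, 0.915, -0.311], [-0.085, -0.3, -0.95]] 0.9959895833333333
top 523.8990001020916 311.91389125281455 236.8303676894779 [-0.04247512  0.          0.          0.          0.        ] [ 0.384 -0.008  1.496] [[0.009, -1.0, -0.008], [-0.996, -0.009, -0.093], [0.093, 0.008, -0.996]] 0.9959244791666667
```

View pics/scene0.png

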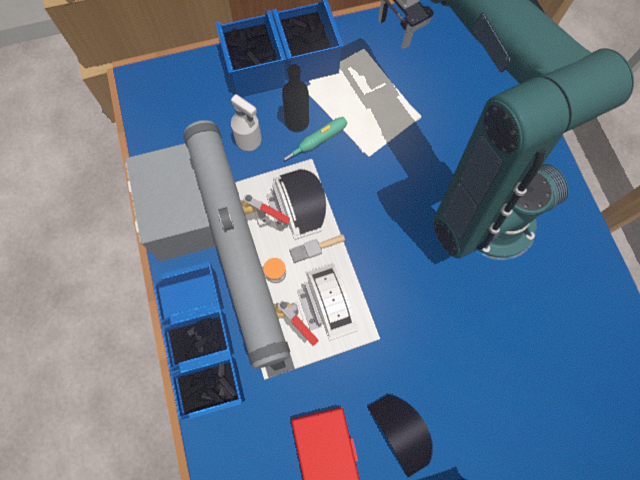

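View pics/top0.png

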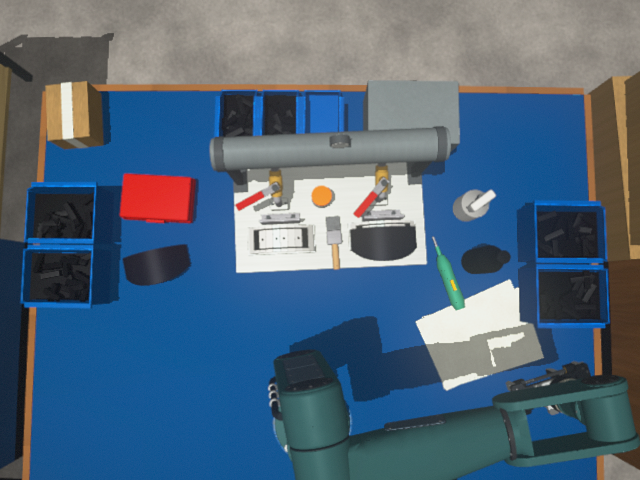

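The pictures show the visor on the right nest (top ~(383,240)) and the left nest empty (~(283,238)). Both red levers are part-turned: left sleeve ~(251,199), right ~(367,200). The header tube is at row ~148.

```bash
cat > h.py <<'E'
import numpy as np,cv2,pickle
def cloud(s):
    K=np.array([[s['fx'],0,s['cx']],[0,s['fy'],s['cy']],[0,0,1.]])
    v,u=np.mgrid[0:480,0:640]
    n=cv2.undistortPoints(np.stack([u,v],-1).reshape(-1,1,2).astype(float),K,np.array(s['distortion'])).reshape(480,640,2)
    r=np.dstack([n,np.ones((480,640))]); R=np.array(s['R']);t=np.array(s['t'])
    return (r*s['range_z'][...,None]-t)@R, r@R, -R.T@t   # points, ray dirs, cam centre
def line(P): # 2D fit
    vx,vy,x,y=cv2.fitLine(P.astype(np.float32),cv2.DIST_HUBER,0,.001,.001).ravel(); return np.array([vx,vy]),np.array([x,y])
E
python3 - <<'E'
from h import *
for n in("scene","top"):
    s=pickle.load(open(n+'.pkl','rb'));P,D,c=cloud(s);im=s['img'].astype(int);hsv=cv2.cvtColor(s['img'],cv2.COLOR_RGB2HSV)
    print(n,'bench z',np.median(P[(hsv[...,0]>100)&(hsv[...,0]<125)&(hsv[...,1]>150)][:,2]).round(4))
    reg=(P[...,0]>.35)&(P[...,0]<.9)&(abs(P[...,1])<.45)
    white=reg&(hsv[...,1]<60)&(hsv[...,2]>130)&(abs(P[...,2]-.015)<.006)
    k,l,st,_=cv2.connectedComponentsWithStats(white.astype(np.uint8)); b=1+st[1:,4].argmax()
    Q=P[l==b]; Q=Q[(Q[:,1]<.35)&(Q[:,1]>-.35)]
    print('plate z',np.median(Q[:,2]).round(4)); 
    hull=cv2.convexHull(Q[:,:2].astype(np.float32)); print('rect',cv2.minAreaRect(hull),cv2.approxPolyDP(hull,.02,True).reshape(-1,2).round(3).tolist())
    # header
    H=P[reg&(P[...,2]>.33)&(P[...,2]<.38)&(P[...,0]>.6)]; 
    if len(H): 
        d,m=line(H[H[:,2]>.35][:,:2]);print('header',d.round(4),m.round(4),H[:,2].max().round(4),H[:,1].min().round(3),H[:,1].max().round(3))
    red=reg&((hsv[...,0]<6)|(hsv[...,0]>174))&(hsv[...,1]>150)&(abs(P[...,1])<.3)
    k,l,st,_=cv2.connectedComponentsWithStats(red.astype(np.uint8))
    for i in range(1,k):
        if st[i,4]>40:
            Q=P[(l==i)&(P[...,2]>.05)]; d,m=line(Q[:,:2]); a=(Q[:,:2]-m)@d
            print('red',st[i],Q.mean(0).round(4),d.round(3),a.min().round(3),a.max().round(3),'z',np.percentile(Q[:,2],[2,50,98]).round(3))
    dark=reg&(hsv[...,2]<90)&(P[...,1]<0)&(P[...,1]>-.3)&(P[...,0]<.66)&(P[...,2]>.03)&(P[...,2]<.11)
    k,l,st,_=cv2.connectedComponentsWithStats(dark.astype(np.uint8));b=1+st[1:,4].argmax();Q=P[l==b]
    print('visor',st[b],Q.min(0).round(3),Q.max(0).round(3),cv2.minAreaRect(Q[:,:2].astype(np.float32)))
    for y in np.arange(Q[:,1].min()+.015,Q[:,1].max(),.02):
        q=Q[abs(Q[:,1]-y)<.004]; print('  y%.3f x %.4f..%.4f z%.3f'%(y,q[:,0].min(),q[:,0].max(),np.median(q[:,2])))
E
```

```text
scene bench z -0.0013
plate z 0.014
rect ((0.546705961227417, 0.00638146698474884), (0.2309042513370514, 0.43593156337738037), 3.2773640155792236) [[0.6700000166893005, -0.20499999821186066], [0.6499999761581421, 0.23000000417232513], [0.42100000381469727, 0.2150000035762787], [0.4449999928474426, -0.20000000298023224]]
header [ 0.0579 -0.9983] [ 0.6964 -0.0109] 0.3798 -0.306 0.234
red [261 204  28  20 186] [ 0.5969 -0.1319  0.1494] [ 0.761 -0.649] -0.036 0.037 z [0.137 0.15  0.163]
red [292 316  26  29 227] [0.6029 0.1659 0.1605] [ 0.449 -0.894] -0.031 0.043 z [0.152 0.16  0.17 ]
visor [279 170  45  35 966] [ 0.455 -0.281  0.04 ] [ 0.559 -0.171  0.086] ((0.5071039795875549, -0.22804437577724457), (0.09950073063373566, 0.10968201607465744), 3.517774820327759)
  y-0.266 x 0.4788..0.5590 z0.055
  y-0.246 x 0.4688..0.5503 z0.068
  y-0.226 x 0.4614..0.5476 z0.076
  y-0.206 x 0.4562..0.5469 z0.078
  y-0.186 x 0.4550..0.5443 z0.079
top bench z 0.0
plate z 0.0153
rect ((0.5814065933227539, -0.04292631149291992), (0.29298755526542664, 0.5409772396087646), 3.1467597484588623) [[0.676999986171
[... 299 characters left out ...]
0.233
red [236 192  28  18 176] [0.6005 0.1635 0.1689] [ 0.459 -0.889] -0.031 0.06 z [0.15  0.162 0.171]
red [354 192  23  25 184] [ 0.5936 -0.1332  0.1656] [ 0.794 -0.608] -0.245 0.037 z [0.137 0.151 0.168]
visor [ 351  224   65   36 1917] [ 0.457 -0.285  0.033] [ 0.557 -0.104  0.09 ] ((0.5049987435340881, -0.19550897181034088), (0.0968245416879654, 0.18080264329910278), 3.1379590034484863)
  y-0.270 x 0.4791..0.5505 z0.053
  y-0.250 x 0.4670..0.5503 z0.068
  y-0.230 x 0.4608..0.5462 z0.075
  y-0.210 x 0.4578..0.5450 z0.080
  y-0.190 x 0.4576..0.5445 z0.081
  y-0.170 x 0.4575..0.5418 z0.079
  y-0.150 x 0.4604..0.5429 z0.073
  y-0.130 x 0.4661..0.5486 z0.063
  y-0.110 x 0.4808..0.5400 z0.047
```

```bash
cat >> h.py <<'E'
from scipy.spatial.transform import Rotation as Ro
YAW=.054; O=np.array([.547,-.045,0.])
S=Ro.from_euler('z',YAW)
def w(p): return O+S.apply(p)          # station->world
def st(p): return S.inv().apply(np.array(p)-O)
def lean(b): return S*Ro.from_euler('y',-b)*Ro.from_euler('x',np.pi)  # tool z leaning away from robot by b
def rel(o,pos,rot):
    T=Ro.from_euler('xyz',o['ee_rot'])
    print('rel shift',T.inv().apply(np.array(pos)-o['tool_pos']).round(4),'turn',(T.inv()*rot).as_rotvec().round(4))
E
python3 - <<'E'
from h import *; from bench import *
print(lean(.436).apply([0,0,1]))
rel(get_obs(),[.39,-.19,.26],lean(0))
E
```

```text
[ 0.42170147  0.02279404 -0.90644818]
rel shift [ 0.3171 -0.2535 -0.055 ] turn [-0.002   0.      0.2438]
```

Call:
carry_out(commands=[[0.035, -0.028, -0.006, 0, 0, 0.03], [0.07, -0.056, -0.012, 0, 0, 0.06], [0.105, -0.084, -0.018, 0, 0, 0.1], [0.14, -0.112, -0.024, 0, 0, 0.13], [0.17, -0.136, -0.03, 0, 0, 0.16]], jaw=0.3)

```text
time: 0.6
tool_pos: [0.2847, -0.3438, 0.2353]
ee_rot: [-3.141, -0.0, 0.137]
wrist_force: [-0.4, -1.6, 0.0]
width: 0.0575
finger_force: 0.0
```

Call:
carry_out(commands=[[0.03, -0.033, -0.006, 0, 0, 0.02], [0.06, -0.066, -0.012, 0, 0, 0.04], [0.09, -0.1, -0.018, 0, 0, 0.06], [0.125, -0.138, -0.025, 0, 0, 0.083], [0.125, -0.138, -0.025, 0, 0, 0.083]])

```text
time: 1.1
tool_pos: [0.3913, -0.1876, 0.2612]
ee_rot: [-3.141, -0.002, 0.064]
wrist_force: [-0.1, -0.5, -0.4]
width: 0.0286
finger_force: 0.0
```

Run:
```python
from h import *; from bench import *
o=get_obs();print(o['tool_pos'],o['ee_rot'],o['width'],o['qvel'].round(2),o['joint_positions'])
s=snapshot('wrist');pickle.dump(s,open('w1.pkl','wb'));cv2.imwrite('pics/w1.png',s['img'][:,:,::-1])
print(-s['R'].T@s['t'],s['R'][2])
```

```text
[ 0.39129989 -0.18764362  0.261186  ] [-3.14058862e+00 -2.31985189e-03  6.35097074e-02] 0.028553192716343746 [-0.05  0.01  0.01 -0.07 -0.   -0.03] [-0.57973208 -0.17874745  1.51664181  0.00225504  1.80244369  0.92807247]
[ 0.47362296 -0.18249631  0.44090214] [-0.28227027 -0.01565297 -0.95920721]
```

View pics/w1.png

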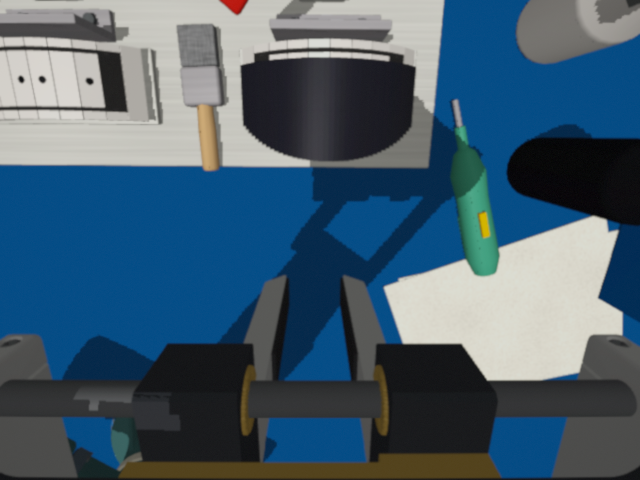

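The wrist view shows the visor at (328,105) with its far edge at row ~58, the stop plate above it at row ~30 and the white nest showing between them. The brush is at (203,90), clear of the push path.

Run:
```python
from h import *
s=pickle.load(open('w1.pkl','rb'));P,D,c=cloud(s);hsv=cv2.cvtColor(s['img'],cv2.COLOR_RGB2HSV)
Q=st(P.reshape(-1,3)).reshape(P.shape)
pl=(hsv[...,1]<60)&(abs(P[...,2]-.015)<.004)
for u in range(200,430,25):
    col=np.where((Q[:,u,2]>.008)&(Q[:,u,2]<.02))[0]; print('front edge u',u,Q[col.max(),u].round(4))
dark=(hsv[...,2]<75)&(Q[...,2]>.03)&(Q[...,2]<.1)&(abs(Q[...,1]+.14)<.11)&(Q[...,0]<.05)
k,l,sx,_=cv2.connectedComponentsWithStats(dark.astype(np.uint8));b=1+sx[1:,4].argmax();V=Q[l==b];print(sx[b],V.min(0),V.max(0))
for y in np.arange(-.23,-.05,.01):
    q=V[abs(V[:,1]-y)<.003]
    if len(q): print('y%.3f x %.4f..%.4f z %.4f near z %.4f'%(y,q[:,0].min(),q[:,0].max(),np.median(q[:,2]),q[q[:,0].argmin(),2]))
m=(Q[...,0]>.02)&(Q[...,0]<.07)&(Q[...,2]>.045)&(Q[...,2]<.11)&(abs(Q[...,1]+.14)<.08)&(l!=b)
for y in (-.18,-.16,-.14,-.12,-.1):
    q=Q[m&(abs(Q[...,1]-y)<.004)]; t=q[q[:,2]>.078]; print('stop',y,len(q),t.min(0).round(4) if len(t) else '',t.max(0).round(4) if len(t) else '')
# right plate edge
for v in range(40,160,30):
    cc=np.where((Q[v,:,2]>.008)&(Q[v,:,2]<.02)&(hsv[v,:,1]<80))[0]; print('right edge',Q[v,cc.max()].round(4))
```

```text
front edge u 200 [-0.1154  0.0035  0.0151]
front edge u 225 [-0.1165 -0.0259  0.0136]
front edge u 250 [-0.1161 -0.0561  0.0148]
front edge u 275 [-0.1158 -0.0861  0.0156]
front edge u 300 [-0.1156 -0.1158  0.0149]
front edge u 325 [-0.1165 -0.1456  0.0149]
front edge u 350 [-0.1163 -0.1756  0.0138]
front edge u 375 [-0.1158 -0.205   0.0168]
front edge u 400 [-0.1157 -0.2353  0.0143]
front edge u 425 [-0.1167 -0.2659  0.0125]
[  241    48   174   113 15832] [-0.10406561 -0.23787145  0.03798246] [-0.00180832 -0.05495552  0.08423538]
y-0.230 x -0.0781..-0.0107 z 0.0473 near z 0.0511
y-0.220 x -0.0863..-0.0021 z 0.0560 near z 0.0604
y-0.210 x -0.0913..-0.0022 z 0.0631 near z 0.0636
y-0.200 x -0.0962..-0.0021 z 0.0689 near z 0.0696
y-0.190 x -0.0991..-0.0024 z 0.0734 near z 0.0733
y-0.180 x -0.1010..-0.0023 z 0.0768 near z 0.0760
y-0.170 x -0.1030..-0.0022 z 0.0793 near z 0.0777
y-0.160 x -0.1039..-0.0025 z 0.0807 near z 0.0804
y-0.150 x -0.1040..-0.0022 z 0.0816 near z 0.0810
y-0.140 x -0.1041..-0.0030 z 0.0814 near z 0.0813
y-0.130 x -0.1032..-0.0026 z 0.0804 near z 0.0807
y-0.120 x -0.1016..-0.0024 z 0.0786 near z 0.0769
y-0.110 x -0.1007..-0.0028 z 0.0759 near z 0.0762
y-0.100 x -0.0979..-0.0024 z 0.0722 near z 0.0733
y-0.090 x -0.0943..-0.0026 z 0.0676 near z 0.0683
y-0.080 x -0.0895..-0.0023 z 0.0615 near z 0.0626
y-0.070 x -0.0826..-0.0028 z 0.0543 near z 0.0555
y-0.060 x -0.0765..-0.0113 z 0.0453 near z 0.0465
stop -0.18 6 [ 0.0201 -0.1834  0.084 ] [ 0.0205 -0.1763  0.0852]
stop -0.16 3 [ 0.02   -0.1611  0.084 ] [ 0.0202 -0.1575  0.0849]
stop -0.14 0  
stop -0.12 1 [ 0.02   -0.118   0.0835] [ 0.02   -0.118   0.0835]
stop -0.1 4 [ 0.02   -0.0992  0.0832] [ 0.0208 -0.0964  0.0859]
right edge [ 0.0211 -0.3584  0.0179]
right edge [-0.009  -0.2676  0.0132]
right edge [-0.0404 -0.289   0.0166]
right edge [-0.0731 -0.2669  0.0145]
```

Run:
```python
from h import *; from bench import *
rel(get_obs(),w([-.13,-.1465,.062]),lean(0))
```

```text
rel shift [0.0343 0.0108 0.1987] turn [ 0.0001 -0.0005  0.0072]
```

Call:
carry_out(commands=[[0.007, 0.002, 0.045, 0, 0, 0.0015], [0.014, 0.004, 0.09, 0, 0, 0.003], [0.021, 0.006, 0.13, 0, 0, 0.0045], [0.03, 0.009, 0.17, 0, 0, 0.006], [0.034, 0.011, 0.199, 0, 0, 0.007]])

```text
time: 1.65
tool_pos: [0.4213, -0.2019, 0.0579]
ee_rot: [-3.14, 0.004, 0.046]
wrist_force: [-0.5, -0.9, -0.5]
width: 0.0284
finger_force: 0.0
```

Call:
carry_out(commands=[[0.004, 0, 0, 0, 0, 0], [0.008, 0, 0, 0, 0, 0], [0.012, 0, 0, 0, 0, 0], [0.015, 0, 0, 0, 0, 0], [0.015, 0, 0, 0, 0, 0]])

```text
time: 2.15
tool_pos: [0.4397, -0.2011, 0.0633]
ee_rot: [3.14, -0.003, 0.048]
wrist_force: [-0.7, 0.9, -0.1]
width: 0.0284
finger_force: 0.0
```

Run:
```python
from h import *; from bench import *
o=get_obs();print(st(o['tool_pos']),o['wrist_force'],o['ee_rot'],o['width'])
```

```text
[-0.11557551 -0.15012787  0.06328774] [-0.73086805  0.89245012 -0.11576759] [ 3.13950979e+00 -2.89146985e-03  4.81149873e-02] 0.028369824645809047
```

Call:
carry_out(commands=[[0.0, -0.003, 0, 0, 0, -0.005], [0.003, -0.003, 0, 0, 0, -0.005], [0.006, -0.003, 0, 0, 0, -0.005], [0.009, -0.003, 0, 0, 0, -0.005], [0.012, -0.003, 0, 0, 0, -0.005]])

```text
time: 2.65
tool_pos: [0.4504, -0.1968, 0.0614]
ee_rot: [-3.142, 0.0, 0.053]
wrist_force: [-0.6, 0.6, 0.3]
width: 0.0284
finger_force: 0.4
```

Call:
carry_out(commands=[[0.002, 0, 0, 0, 0, 0], [0.004, 0, 0, 0, 0, 0], [0.006, 0, 0, 0, 0, 0], [0.008, 0, 0, 0, 0, 0], [0.01, 0, 0, 0, 0, 0]])

```text
time: 3.15
tool_pos: [0.4603, -0.1964, 0.0615]
ee_rot: [3.142, 0.0, 0.053]
wrist_force: [-1.1, 0.9, 0.5]
width: 0.0283
finger_force: 0.5
```

```bash
cat > look.py <<'E'
from h import *; from bench import *
import sys
o=get_obs();print(st(o['tool_pos']),o['wrist_force'])
s=snapshot('wrist');cv2.imwrite(f'pics/{sys.argv[1]}.png',s['img'][:,:,::-1]);P,D,c=cloud(s);hsv=cv2.cvtColor(s['img'],cv2.COLOR_RGB2HSV)
pickle.dump(s,open(sys.argv[1]+'.pkl','wb'))
Q=st(P.reshape(-1,3)).reshape(P.shape)
dark=(hsv[...,2]<75)&(Q[...,2]>.03)&(Q[...,2]<.1)&(abs(Q[...,1]+.14)<.11)&(Q[...,0]<.05)
k,l,sx,_=cv2.connectedComponentsWithStats(dark.astype(np.uint8));b=1+sx[1:,4].argmax();V=Q[l==b];print(sx[b],V.min(0),V.max(0))
for y in np.arange(-.21,-.07,.02):
    q=V[abs(V[:,1]-y)<.003]
    if len(q): print('y%.3f x %.4f..%.4f z %.4f'%(y,q[:,0].min(),q[:,0].max(),np.median(q[:,2])))
m=(Q[...,0]>.01)&(Q[...,0]<.07)&(Q[...,2]>.08)&(Q[...,2]<.11)&(abs(Q[...,1]+.14)<.06)
print('stop front',np.percentile(Q[m][:,0],[1,5,50,95]).round(4),m.sum())
E
python3 look.py w2
```

```text
[-0.09470484 -0.14646791  0.06145651] [-1.12474948  0.88071264  0.49929027]
[  145    83   340   258 55778] [-0.10364264 -0.23883688  0.03736789] [ 0.01223586 -0.05547803  0.09999633]
y-0.210 x -0.0726..0.0089 z 0.0633
y-0.190 x -0.0813..0.0122 z 0.0734
y-0.170 x -0.0855..0.0122 z 0.0792
y-0.150 x -0.0858..0.0092 z 0.0815
y-0.130 x -0.1034..0.0121 z 0.0804
y-0.110 x -0.0826..0.0122 z 0.0759
y-0.090 x -0.0763..0.0088 z 0.0676
stop front [0.0119 0.0121 0.0157 0.0195] 6236
```

Call:
carry_out(commands=[[0.0015, 0, 0, 0, 0, 0], [0.003, 0, 0, 0, 0, 0], [0.0045, 0, 0, 0, 0, 0], [0.006, 0, 0, 0, 0, 0], [0.006, 0, 0, 0, 0, 0]])

```text
time: 3.7
tool_pos: [0.4633, -0.1962, 0.0614]
ee_rot: [-3.141, 0.007, 0.053]
wrist_force: [-9.4, 0.1, 6.0]
width: 0.0279
finger_force: 4.6
```

Call:
carry_out(commands=[[0.0005, 0, 0, 0, 0, 0], [0.001, 0, 0, 0, 0, 0], [0.0015, 0, 0, 0, 0, 0], [0.002, 0, 0, 0, 0, 0], [0.0025, 0, 0, 0, 0, 0]])

```text
time: 4.2
tool_pos: [0.4634, -0.1962, 0.0613]
ee_rot: [-3.141, 0.012, 0.052]
wrist_force: [-15.5, 0.0, 9.6]
width: 0.0281
finger_force: 8.0
```

```bash
python3 look.py w3
```

```text
[-0.09167868 -0.1464799   0.06128707] [-15.53010202   0.03606362   9.63020864]
[  144    84   342   257 56240] [-0.10010566 -0.23907394  0.0368176 ] [ 0.01226836 -0.05546337  0.09999366]
y-0.210 x -0.0698..0.0117 z 0.0634
y-0.190 x -0.0779..0.0122 z 0.0734
y-0.170 x -0.0823..0.0122 z 0.0792
y-0.150 x -0.0823..0.0119 z 0.0815
y-0.130 x -0.1001..0.0121 z 0.0805
y-0.110 x -0.0798..0.0121 z 0.0759
y-0.090 x -0.0733..0.0121 z 0.0676
stop front [0.0103 0.0115 0.0155 0.0195] 6602
```

View pics/w3.png

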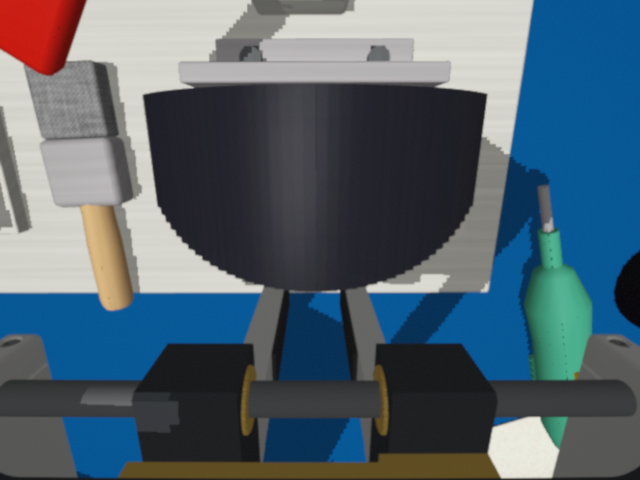

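The straight edge (row ~88) now meets the stop plate's face along its width, with a contact reaction of 15 N, so the visor is home. I'll back off straight.

Call:
carry_out(commands=[[-0.004, 0, 0, 0, 0, 0], [-0.008, 0, 0, 0, 0, 0], [-0.015, 0, 0, 0, 0, 0], [-0.03, 0, 0, 0, 0, 0], [-0.05, 0, 0, 0, 0, 0]])

```text
time: 4.75
tool_pos: [0.4189, -0.1986, 0.0615]
ee_rot: [3.141, -0.001, 0.054]
wrist_force: [0.3, -0.7, 0.1]
width: 0.0285
finger_force: 0.0
```

Call:
carry_out(commands=[[0, 0, -0.04, 0, 0, 0], [0, 0, -0.08, 0, 0, 0], [0, 0, -0.12, 0, 0, 0], [0, 0, -0.16, 0, 0, 0], [0, 0, -0.2, 0, 0, 0]], jaw=0)

```text
time: 5.25
tool_pos: [0.4187, -0.1984, 0.2632]
ee_rot: [3.141, -0.001, 0.053]
wrist_force: [0.6, -0.4, -0.1]
width: 0.0005
finger_force: 0.0
```

```bash
cat > lev.py <<'E'
from h import *; from bench import *
import sys
o=get_obs();print('tcp st',st(o['tool_pos']).round(4),o['wrist_force'].round(1),o['ee_rot'].round(3),o['width'])
for n in sys.argv[2:]:
    s=snapshot(n);cv2.imwrite(f'pics/{sys.argv[1]}_{n}.png',s['img'][:,:,::-1]);P,D,c=cloud(s);hsv=cv2.cvtColor(s['img'],cv2.COLOR_RGB2HSV)
    Q=st(P.reshape(-1,3)).reshape(P.shape)
    red=((hsv[...,0]<6)|(hsv[...,0]>174))&(hsv[...,1]>150)&(abs(Q[...,1])<.3)&(Q[...,2]>.1)&(Q[...,2]<.19)&(Q[...,0]>-.05)&(Q[...,0]<.15)
    k,l,sx,_=cv2.connectedComponentsWithStats(red.astype(np.uint8))
    for i in range(1,k):
        if sx[i,4]<60: continue
        q=Q[l==i]; y0=.14*np.sign(q[:,1].mean()); q=q-[.1,y0,.17]
        U=np.c_[q[:,1],-.906*q[:,0]-.423*q[:,2],-.423*q[:,0]+.906*q[:,2]]  # left, down-slope, out
        U=U[abs(U[:,2]-.005)<.008]
        d,m=line(U[:,:2]); d=d*np.sign(d[1] if abs(d[1])>.3 else d[0]); a=(U[:,:2]-m)@d
        print(n,'LR'[int(y0<0)],len(U),'mid',(m+d*(a.min()+a.max())/2).round(4),'ang',np.arctan2(d[1],d[0]).round(3),'len',np.ptp(a).round(3),'out',np.median(U[:,2]).round(4),'perp off',(m[0]*d[1]-m[1]*d[0]).round(4))
    v=(hsv[...,2]<75)&(Q[...,2]>.03)&(Q[...,2]<.1)&(abs(Q[...,1]+.14)<.11)&(Q[...,0]<.04)&(Q[...,0]>-.11)
    k,l,sx,_=cv2.connectedComponentsWithStats(v.astype(np.uint8));V=Q[l==1+sx[1:,4].argmax()]
    print(n,'visor far',[V[abs(V[:,1]-y)<.004][:,0].max().round(4) for y in(-.2,-.17,-.14,-.11,-.08) if (abs(V[:,1]-y)<.004).any()],'near',np.percentile(V[:,0],.3).round(4),'y',V[:,1].min().round(4),V[:,1].max().round(4))
E
python3 lev.py a wrist top scene
```

```text
tcp st [-0.1364 -0.1462  0.2632] [ 0.6 -0.4 -0.1] [ 3.141e+00 -1.000e-03  5.300e-02] 0.0004640078764237019
wrist R 1483 mid [0.0578 0.0749] ang 0.747 len 0.048 out 0.0079 perp off -0.0158
wrist visor far [np.float64(0.0123), np.float64(0.012), np.float64(0.0116), np.float64(0.0123), np.float64(0.0112)] near -0.0806 y -0.2379 -0.0554
top L 177 mid [0.0672 0.0351] ang 0.463 len 0.076 out 0.0058 perp off -0.0014
top R 181 mid [0.0482 0.0589] ang 0.868 len 0.075 out 0.0066 perp off -0.0013
top visor far [np.float64(0.0135), np.float64(0.0142), np.float64(-0.0215)] near -0.0764 y -0.2377 -0.1428
scene R 186 mid [0.0506 0.0589] ang 0.878 len 0.077 out 0.0044 perp off 0.0013
scene L 220 mid [0.0678 0.0334] ang 0.439 len 0.074 out 0.0052 perp off -0.0014
scene visor far [np.float64(0.0113), np.float64(0.0127), np.float64(-0.07)] near -0.0757 y -0.2367 -0.1428
```

View pics/a_wrist.png

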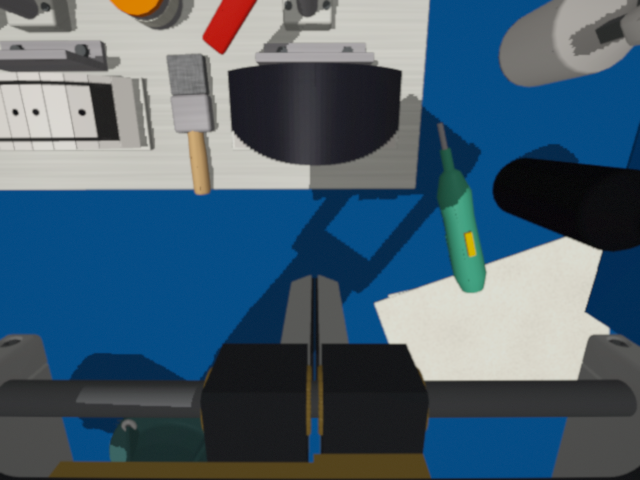

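The wrist view shows the freed visor still against the stop (far edge at station x ≈ 12 mm along the whole width). The right lever's tip is at about (215,45). Next is the right valve, which is at about 0.87 rad.

```bash
cat >> h.py <<'E'
def lv(side,l,d,o): # point from lever pivot: left, down-slope, out -> world
    return w(np.array([.1,.14*side,.17])+[-.906*d-.423*o,l,-.423*d+.906*o])
def ilv(side,p):
    q=st(p)-[.1,.14*side,.17]; return np.array([q[1],-.906*q[0]-.423*q[2],-.423*q[0]+.906*q[2]])
L=lean(.4363)
E
python3 - <<'E'
from h import *; from bench import *
rel(get_obs(),lv(-1,.083,.035,.10),L)
E
```

```text
rel shift [ 0.1607 -0.0905  0.0201] turn [4.800e-03 4.294e-01 1.000e-04]
```

Call:
carry_out(commands=[[0.03, -0.018, -0.03, 0, 0.08, 0], [0.06, -0.036, -0.04, 0, 0.17, 0], [0.1, -0.055, -0.03, 0, 0.26, 0], [0.13, -0.075, 0, 0, 0.35, 0], [0.16, -0.09, 0.02, 0, 0.43, 0]])

```text
time: 5.9
tool_pos: [0.5738, -0.0987, 0.2382]
ee_rot: [-3.14, -0.431, 0.052]
wrist_force: [0.5, -0.2, -1.1]
width: 0.0005
finger_force: 0.0
```

Call:
carry_out(commands=[[0, 0, 0, 0, 0, 0], [0, 0, 0, 0, 0, 0], [0, 0, 0, 0, 0, 0], [0, 0, 0, 0, 0, 0], [0, 0, 0, 0, 0, 0]])

```text
time: 6.4
tool_pos: [0.5743, -0.1012, 0.2432]
ee_rot: [3.14, -0.432, 0.052]
wrist_force: [0.3, -0.8, -0.3]
width: 0.0003
finger_force: 0.0
```

```bash
python3 lev.py b wrist
python3 - <<'E'
from h import *; from bench import *
o=get_obs();print(ilv(-1,o['tool_pos']).round(4));rel(o,lv(-1,.083,.035,-.014),L);print(o['joint_positions'].round(2))
E
```

```text
tcp st [ 0.0242 -0.0576  0.2432] [ 0.3 -0.8 -0.3] [ 3.14  -0.432  0.052] 0.00029406477703409735
wrist L 779 mid [0.0477 0.0316] ang 0.759 len 0.041 out 0.0081 perp off 0.0099
wrist R 1585 mid [0.0456 0.057 ] ang 0.898 len 0.065 out 0.0079 perp off 1e-04
wrist visor far [np.float64(0.0111), np.float64(0.0116), np.float64(0.0108)] near -0.066 y -0.2362 -0.1346
[0.0826 0.038  0.0981]
rel shift [ 0.0035 -0.0006  0.1121] turn [ 0.0018  0.0046 -0.0015]
[-0.38 -0.16  1.6   0.18  1.31  1.13]
```

View pics/b_wrist.png

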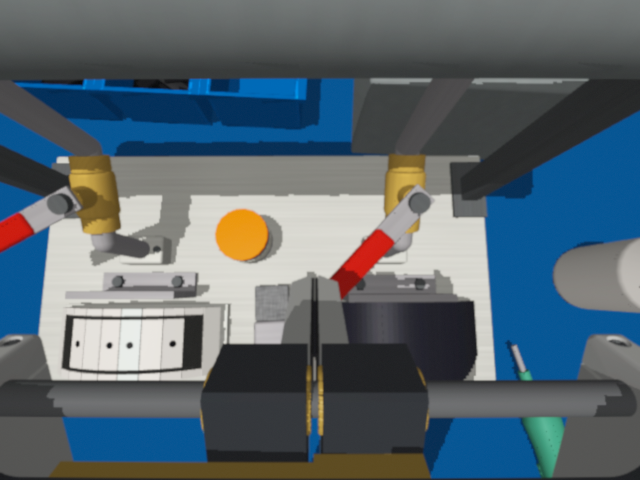

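The lever fit (offset from the pivot ~0, angle ~0.89) confirms the geometry. The shut fingers will come down on the lever's upper-left side.

Call:
carry_out(commands=[[0.001, 0, 0.025, 0, 0, 0], [0.002, 0, 0.05, 0, 0, 0], [0.003, 0, 0.075, 0, 0, 0], [0.003, 0, 0.1, 0, 0, 0], [0.003, 0, 0.112, 0, 0, 0]])

```text
time: 6.95
tool_pos: [0.6226, -0.0976, 0.1384]
ee_rot: [-3.14, -0.427, 0.052]
wrist_force: [-0.4, -1.1, 0.2]
width: 0.0003
finger_force: 0.0
```

Run:
```python
from h import *; from bench import *
o=get_obs();print(ilv(-1,o['tool_pos']).round(4),o['wrist_force'].round(1));r=.08
for t in (.9,1.0,1.2,1.4,1.571,1.62):
    n=np.array([-np.sin(t),np.cos(t)]);p=r*np.array([np.cos(t),np.sin(t)])-n*(.010+.0125*abs(n[0])+.008*abs(n[1]));print(t,p.round(4)); rel(o,lv(-1,p[0],p[1],-.014),L)
```

```text
[ 0.0834  0.0381 -0.0171] [-0.4 -1.1  0.2]
0.9 [0.0691 0.0473]
rel shift [-0.0091  0.0143 -0.003 ] turn [-0.0004  0.0097 -0.0017]
1.0 [0.0641 0.0539]
rel shift [-0.0158  0.0193 -0.0029] turn [-0.0004  0.0097 -0.0017]
1.2 [0.0519 0.0657]
rel shift [-0.0275  0.0316 -0.0028] turn [-0.0004  0.0097 -0.0017]
1.4 [0.0369 0.0748]
rel shift [-0.0366  0.0465 -0.0027] turn [-0.0004  0.0097 -0.0017]
1.571 [0.0225 0.08  ]
rel shift [-0.0418  0.061  -0.0027] turn [-0.0004  0.0097 -0.0017]
1.62 [0.0189 0.081 ]
rel shift [-0.0428  0.0646 -0.0027] turn [-0.0004  0.0097 -0.0017]
```

Call:
carry_out(commands=[[-0.009, 0.011, -0.003, 0, 0.008, 0], [-0.014, 0.017, -0.003, 0, 0.008, 0], [-0.02, 0.024, -0.003, 0, 0.008, 0], [-0.026, 0.03, -0.003, 0, 0.008, 0], [-0.031, 0.037, -0.003, 0, 0.008, 0]])

```text
time: 7.45
tool_pos: [0.5969, -0.1352, 0.1321]
ee_rot: [-3.139, -0.442, 0.052]
wrist_force: [5.4, 4.4, -1.3]
width: 0.0005
finger_force: 2.5
```

Call:
carry_out(commands=[[-0.004, 0.006, 0, 0, 0, 0], [-0.007, 0.012, 0, 0, 0, 0], [-0.009, 0.018, 0, 0, 0, 0], [-0.011, 0.023, 0, 0, 0, 0], [-0.011, 0.025, 0, 0, 0, 0]])

```text
time: 7.95
tool_pos: [0.5885, -0.1601, 0.1285]
ee_rot: [-3.138, -0.443, 0.052]
wrist_force: [1.9, 9.3, 3.2]
width: 0.0005
finger_force: 4.8
```

```bash
python3 lev.py c wrist top;python3 - <<'E'
from h import *; from bench import *
o=get_obs();print(ilv(-1,o['tool_pos']).round(4),o['wrist_force'].round(1))
E
```

```text
tcp st [ 0.0352 -0.1172  0.1285] [1.9 9.3 3.2] [-3.138 -0.443  0.052] 0.000545385510407853
wrist R 3704 mid [0.0004 0.0703] ang 1.632 len 0.059 out 0.0078 perp off 0.0047
wrist visor far [np.float64(0.0109), np.float64(0.0112)] near -0.0312 y -0.2386 -0.1577
top L 175 mid [0.0662 0.0345] ang 0.46 len 0.076 out 0.0062 perp off -0.0015
top R 62 mid [0.0017 0.0513] ang 1.583 len 0.025 out 0.0064 perp off 0.0024
top visor far [np.float64(-0.024)] near -0.0637 y -0.0965 -0.0585
[ 0.0229  0.0762 -0.0101] [1.5 6.5 2.2]
```

Call:
carry_out(commands=[[0, 0.002, 0, 0, 0, 0], [0, 0.004, 0, 0, 0, 0], [0, 0.005, 0, 0, 0, 0], [0, 0.006, 0, 0, 0, 0], [0, 0.006, 0, 0, 0, 0]])

```text
time: 8.55
tool_pos: [0.5884, -0.1601, 0.1286]
ee_rot: [-3.127, -0.442, 0.052]
wrist_force: [-0.7, 19.3, 6.2]
width: 0.0003
finger_force: 9.7
```

The position held while the force rose to 19 N, so the lever is on its hard stop and the right valve is fully open. I'll retreat sideways, then out along the stem.

Call:
carry_out(commands=[[0, -0.008, 0, 0, 0, 0], [0, -0.022, 0, 0, 0, 0], [0, -0.035, 0, 0, 0, 0], [0, -0.035, -0.04, 0, 0, 0], [0, -0.035, -0.08, 0, 0, 0]])

```text
time: 9.05
tool_pos: [0.5502, -0.1333, 0.1973]
ee_rot: [-3.14, -0.434, 0.053]
wrist_force: [0.2, -0.5, 0.6]
width: 0.0003
finger_force: 0.0
```

Call:
carry_out(commands=[[0, 0, -0.03, 0, 0, 0], [0, -0.02, -0.05, 0, 0, 0], [0, -0.06, -0.05, 0, 0, 0], [0, -0.1, -0.05, 0, 0, 0], [0, -0.14, -0.05, 0, 0, 0]])

```text
time: 9.55
tool_pos: [0.5226, 0.0051, 0.2444]
ee_rot: [3.141, -0.44, 0.051]
wrist_force: [0.1, 0.7, -0.7]
width: 0.0008
finger_force: 0.0
```

```bash
python3 lev.py d wrist top scene;python3 - <<'E'
from h import *; from bench import *
o=get_obs();print(ilv(1,o['tool_pos']).round(4),o['wrist_force'].round(1),o['joint_positions'].round(2));r=.08
rel(o,lv(1,.065,.10,.08),L)
E
```

```text
tcp st [-0.0216  0.0514  0.2444] [ 0.1  0.7 -0.7] [ 3.141 -0.44   0.051] 0.0008187031254266561
wrist L 2092 mid [0.0677 0.0384] ang 0.455 len 0.079 out 0.0082 perp off -0.0047
wrist R 2130 mid [0.0035 0.0809] ang 1.573 len 0.079 out 0.0075 perp off 0.0037
wrist visor far [np.float64(0.0122), np.float64(-0.0114), np.float64(0.0122), np.float64(0.011), np.float64(0.0124)] near -0.0808 y -0.2339 -0.0544
top L 176 mid [0.067  0.0351] ang 0.457 len 0.076 out 0.0058 perp off -0.0019
top R 181 mid [0.0005 0.0776] ang 1.587 len 0.078 out 0.0062 perp off 0.0018
top visor far [np.float64(0.0136), np.float64(0.0139), np.float64(-0.0622)] near -0.074 y -0.2368 -0.1435
scene R 181 mid [0.0017 0.0782] ang 1.586 len 0.078 out 0.0042 perp off 0.0029
scene L 240 mid [0.0679 0.0336] ang 0.452 len 0.074 out 0.0055 perp off -0.0006
scene visor far [np.float64(0.0126), np.float64(-0.0101), np.float64(0.0126)] near -0.0753 y -0.2346 -0.128
[-0.087   0.0787  0.1186] [-0.7  0.1  0.2] [-0.16 -0.32  1.72  0.09  1.31  1.35]
rel shift [-0.0208 -0.1521  0.0387] turn [-0.0007 -0.0027  0.0035]
```

View pics/d_wrist.png

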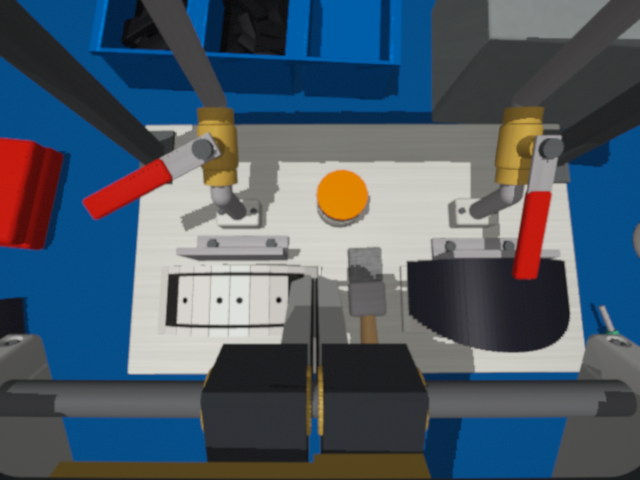

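The right lever now lies in line with its pipe (angle ≈1.58) and the visor is undisturbed. The left lever runs from (205,150) to (95,210), at about 0.455 rad.

Call:
carry_out(commands=[[0, -0.03, 0.0, 0, 0, 0], [0.001, -0.06, 0.0, 0, 0, 0], [0.002, -0.09, 0.01, 0, 0, 0], [0.004, -0.12, 0.02, 0, 0, 0], [0.004, -0.145, 0.035, 0, 0, 0.003]])

```text
time: 10.2
tool_pos: [0.5349, 0.1501, 0.2146]
ee_rot: [-3.141, -0.441, 0.048]
wrist_force: [0.5, 0.7, 0.5]
width: 0.0006
finger_force: 0.0
```

Call:
carry_out(commands=[[0, 0, 0.02, 0, 0, 0], [0, 0, 0.04, 0, 0, 0], [0, 0, 0.06, 0, 0, 0], [0, 0, 0.08, 0, 0, 0], [0, 0, 0.092, 0, 0, 0]])

```text
time: 10.7
tool_pos: [0.5729, 0.1504, 0.1282]
ee_rot: [-3.141, -0.435, 0.048]
wrist_force: [-0.3, 0.1, -0.5]
width: 0.0003
finger_force: 0.0
```

Run:
```python
from h import *; from bench import *
o=get_obs();print(ilv(1,o['tool_pos']).round(4),o['wrist_force'].round(1));r=.08
for t in (.45,.3,.15,0,-.06):
    n=np.array([np.sin(t),-np.cos(t)]);p=r*np.array([np.cos(t),np.sin(t)])-n*(.010+.0125*abs(n[0])+.008*abs(n[1]));print(t,p.round(4)); rel(o,lv(1,p[0],p[1],-.012),L)
```

```text
[ 0.0537  0.0753 -0.0109] [-0.3  0.1 -0.5]
0.45 [0.0622 0.0552]
rel shift [ 0.0201 -0.0086  0.001 ] turn [ 0.0025  0.0009 -0.0055]
0.3 [0.0701 0.044 ]
rel shift [ 0.0312 -0.0166  0.001 ] turn [ 0.0025  0.0009 -0.0055]
0.15 [0.0761 0.0315]
rel shift [ 0.0437 -0.0227  0.0009] turn [ 0.0025  0.0009 -0.0055]
0 [0.08  0.018]
rel shift [ 0.0572 -0.0266  0.0009] turn [ 0.0025  0.0009 -0.0055]
-0.06 [0.081  0.0139]
rel shift [ 0.0613 -0.0276  0.0009] turn [ 0.0025  0.0009 -0.0055]
```

Call:
carry_out(commands=[[0.01, -0.005, 0, 0, 0, 0], [0.018, -0.0085, 0, 0, 0, 0], [0.024, -0.012, 0, 0, 0, 0], [0.03, -0.016, 0, 0, 0, 0], [0.036, -0.019, 0, 0, 0, 0]])

```text
time: 11.2
tool_pos: [0.6046, 0.1723, 0.146]
ee_rot: [3.141, -0.437, 0.05]
wrist_force: [-2.2, -4.0, -2.0]
width: 0.0006
finger_force: 2.2
```

Call:
carry_out(commands=[[0.005, -0.002, 0, 0, 0, 0], [0.01, -0.004, 0, 0, 0, 0], [0.015, -0.006, 0, 0, 0, 0], [0.019, -0.007, 0, 0, 0, 0], [0.021, -0.0075, 0, 0, 0, 0]])

```text
time: 11.7
tool_pos: [0.6164, 0.1792, 0.1513]
ee_rot: [3.138, -0.42, 0.05]
wrist_force: [-28.8, -10.2, 5.8]
width: 0.0005
finger_force: 11.9
```

Call:
carry_out(commands=[[0.002, 0, 0, 0, 0, 0], [0.004, 0, 0, 0, 0, 0], [0.005, 0, 0, 0, 0, 0], [0.006, 0, 0, 0, 0, 0], [0.006, 0, 0, 0, 0, 0]])

```text
time: 12.2
tool_pos: [0.6165, 0.1792, 0.1513]
ee_rot: [3.138, -0.408, 0.05]
wrist_force: [-39.8, -10.5, 10.2]
width: 0.0004
finger_force: 16.8
```

```bash
python3 lev.py e top scene wrist;python3 - <<'E'
from h import *; from bench import *
o=get_obs();print(ilv(1,o['tool_pos']).round(4),o['wrist_force'].round(1))
E
```

```text
tcp st [0.0815 0.2201 0.1513] [-39.8 -10.5  10.2] [ 3.138 -0.408  0.05 ] 0.0004294720869278449
top L 187 mid [0.0741 0.0006] ang -0.069 len 0.075 out 0.0063 perp off -0.0058
top R 184 mid [0.0005 0.0779] ang 1.584 len 0.079 out 0.0063 perp off 0.0016
top visor far [np.float64(0.014), np.float64(0.0139)] near -0.0741 y -0.2371 -0.1478
scene R 177 mid [0.0021 0.078 ] ang 1.575 len 0.077 out 0.0047 perp off 0.0024
scene L 262 mid [0.0756 0.0013] ang 0.002 len 0.076 out 0.0053 perp off -0.0012
scene visor far [np.float64(0.0103), np.float64(-0.0125), np.float64(-0.0729)] near -0.0751 y -0.2361 -0.1392
wrist L 5904 mid [0.0762 0.0034] ang -0.011 len 0.078 out 0.0079 perp off -0.0043
[ 0.0801  0.0247 -0.0091] [-41.  -11.   10.1]Traceback (most recent call last):
  File "lev.py", line 17, in <module>
    k,l,sx,_=cv2.connectedComponentsWithStats(v.astype(np.uint8));V=Q[l==1+sx[1:,4].argmax()]
                                                                           ~~~~~~~~~~~~~~~^^
ValueError: attempt to get argmax of an empty sequence
```

The left lever is on its shut stop (angle ~0, force rising with no motion), so I'm backing off.

Call:
carry_out(commands=[[-0.006, 0, 0, 0, 0, 0], [-0.015, 0, 0, 0, 0, 0], [-0.03, 0, 0, 0, 0, 0], [-0.045, 0, -0.02, 0, 0, 0], [-0.055, 0, -0.06, 0, 0, 0]])

```text
time: 12.85
tool_pos: [0.5527, 0.1787, 0.1868]
ee_rot: [-3.138, -0.436, 0.05]
wrist_force: [-0.1, 0.7, -0.3]
width: 0.0006
finger_force: 0.0
```

Call:
carry_out(commands=[[-0.02, 0, -0.03, 0, 0, 0], [-0.04, 0.01, -0.06, 0, 0, 0], [-0.06, 0.03, -0.08, 0, 0, 0], [-0.08, 0.05, -0.09, 0, 0, 0], [-0.1, 0.08, -0.1, 0, 0, 0]])

```text
time: 13.35
tool_pos: [0.4258, 0.0926, 0.2408]
ee_rot: [-3.138, -0.449, 0.053]
wrist_force: [0.7, -1.0, -0.2]
width: 0.0003
finger_force: 0.0
```

Call:
carry_out(commands=[[0, 0, 0, 0, 0, 0], [0, 0, 0, 0, 0, 0], [0, 0, 0, 0, 0, 0], [0, 0, 0, 0, 0, 0], [0, 0, 0, 0, 0, 0]])

```text
time: 13.85
tool_pos: [0.425, 0.0918, 0.2361]
ee_rot: [-3.14, -0.438, 0.051]
wrist_force: [-0.2, 0.1, -0.5]
width: 0.0006
finger_force: 0.0
```

```bash
python3 lev.py f wrist scene top
```

```text
tcp st [-0.1144  0.1432  0.2361] [-0.2  0.1 -0.5] [-3.14  -0.438  0.051] 0.0006299739660260394
wrist L 2508 mid [0.0756 0.0066] ang 0.004 len 0.078 out 0.0079 perp off -0.0063
wrist R 1963 mid [0.0063 0.0815] ang 1.632 len 0.078 out 0.0073 perp off 0.0113
wrist visor far [np.float64(0.0078), np.float64(0.0032), np.float64(0.0124), np.float64(0.0121), np.float64(0.0114)] near -0.0809 y -0.2237 -0.0535
scene R 177 mid [0.0021 0.0769] ang 1.578 len 0.08 out 0.0045 perp off 0.0027
scene L 252 mid [0.0748 0.001 ] ang -0.004 len 0.076 out 0.0053 perp off -0.0013
scene visor far [np.float64(0.0126), np.float64(-0.0073), np.float64(0.0129)] near -0.0759 y -0.237 -0.1271
top L 206 mid [0.0746 0.0017] ang -0.023 len 0.076 out 0.0055 perp off -0.0034
top R 185 mid [0.001  0.0771] ang 1.568 len 0.079 out 0.0062 perp off 0.0008
top visor far [np.float64(0.014), np.float64(0.0137)] near -0.0741 y -0.237 -0.1477
```

View pics/f_wrist.png

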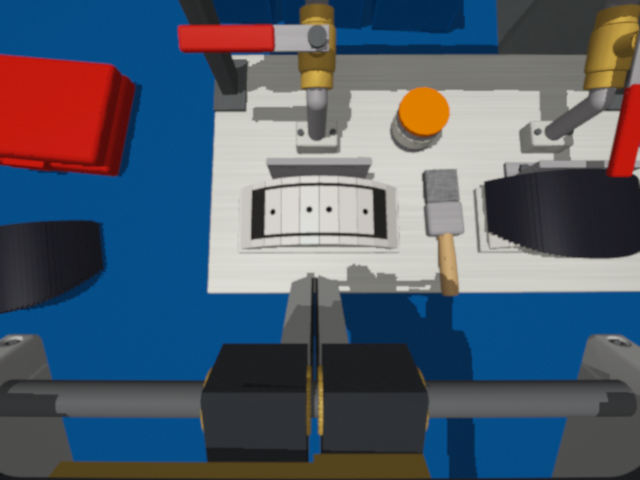

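The view shows the left lever square across its pipe (180–320, 38) and the right lever in line with its pipe (625,130). The visor is at its stop, and the tin and brush haven't moved.

```bash
python3 -c "
from bench import *
print(close_job())"
```

```text
the job is handed in; nothing more can be done
None
```

The visor on the right nest is home against its stop plate, the right valve is fully open, the left valve is fully shut, and the job was handed in after about 14 s of robot time (the hand-in returned no verdict).

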